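# Hold the whisk rest in the corner of the tea board

### The job

Pick up the stepped wooden rest, set it on the pale board, and slide its low tongue under the bridge batten until the rest sits in the corner: nose flat against the end cleat and long side flat against the side cleat, lying flat on the board. Keep pressing it steadily against both cleats at once, firmly (about 5 to 15 N on each) but without ramming them, and finish while still holding and pressing it like that, so that I can screw it on from below. Leave the caddy, bowl, whisk and scoop as they stand.

Things in the scene. Friction and masses are not known exactly. Their poses are not given: they have to be found in the camera images.
- head (a point): Grasp point on the tall head of the loose dark wooden rest (see rest): on the head's centre line, 30 from its tail face and 30 from the step, 48 mm above the underside, 22 below the head's top. Axes: x along the rest from head to nose, y to its left, z up. The nose face is 130 ahead of it in x, the sides 22 either way in y.
- nose (a point): Centre of the rest's nose face (the far end of the tongue), 12.5 above the underside, on the centre line. Same axes as head. Sizes in mm.
- rest: The rest, about 0.18 kg (+-35%): a stepped block 160 mm long, 44 wide, of a tall head (60 long, 70 high) at the tail and a low tongue (100 long, 25 high) in front. Origin: centre of its flat underside (80 from nose and tail; head centre at x = -50). Axes as head. It starts flat on the table, nose pointing away from the robot within 30 degrees.
- board: Pale board fixed on the table, 270 (x) by 150 (y) by 12 mm thick; origin: centre of its underside; x towards the end cleat, away from the robot within 20 degrees; y left. A bridge batten at x = 58 to 80 crosses it, underside 36 and top 48 above the board's top, on posts that leave y = -30 to 60 free (side cleat fills 40 to 60). The robot's side of it is open from above. Waxed, friction about 0.2.
- corner (a point): The inner corner on the board's top face, where the end cleat's face (board x = 110) meets the side cleat's face (board y = 40). Axes as the board's. With the rest seated, its nose face lies in the x = 0 plane, its left side in the y = 0 plane and its underside in the z = 0 plane of this point. Sizes in mm.
- end_cleat: Rigid wooden bar across the far end of the board: x = 110 to 130, y = -40 to 60 in the board's frame, 30 high above the board's top. What it feels is the hand's push less the friction beside and under the rest, so do not bear down on the board while pressing. Its pose is the board's (same origin and axes). Sizes in mm.
- side_cleat: Rigid low wooden bar along the board's left: x = -50 to 110, y = 40 to 60 in the board's frame, 20 high above the board's top; fingers gripping the head must stay above it. Its pose is the board's (same origin and axes). Sizes in mm.
- caddy: Bystander: round aluminium caddy, 73 across, 75 high, origin under its centre. Sizes in mm.
- bowl: Bystander: cream porcelain bowl, 120 across, 75 high, origin under its centre. Sizes in mm.
- whisk: Bystander: bamboo whisk on a white ceramic form, 66 across, 165 high, origin under its centre. Sizes in mm.
- scoop: Bystander: wooden scoop lying flat, about 180 long (along its y), 38 wide, 16 high. Sizes in mm.
There are look-alikes about, which are no part of the job. Leave any green, red or turquoise look-alike of the rest alone.

How it is judged:
By the outcome, as a careful person would: the job done as asked, in the order asked, and still so for the second after the job is handed in, while the arm keeps its last pose, push and grip.
It also fails if it takes over 48 s, if anything falls off the work surface, if the arm or the gripper's body presses on something with over 40 N, if the wrist force passes 120 N, or if a joint passes its speed limit or range.

### The arm

A 6-joint arm with a two-finger parallel gripper is mounted at the origin on the work surface. World frame = base frame: x ahead of the robot, y to its left, z up, the work surface at z = 0. Lengths are in m, angles in rad, forces in N, time in s.
With the tool pointing down it reaches from about 0.25 to 0.725 m from the base axis. Payload 4 kg.
Tool frame: the origin (TCP) lies on the centre line of the jaws, within the pads' length; the fingertips stand 17 mm ahead of it and the grasp point (between the pads) lies 2 mm behind it; z points along the fingers, y is the line along which they close (so a half turn about z gives the same grasp; the last joint's range is limited). The gripper opens to 85 mm and grips with 20 to 120 N. Pads are 22 mm wide; open, the fingers measure 114 mm over their backs; the gripper's body (76 mm by 85 mm) begins 54 mm behind the grasp point. The pads swing forward as they close: fully open they stand 13 mm farther back than shut.
Start: joints at [-1.34, 0.241, 0.005, 1.335, 0, 1.571], TCP at [0.114, -0.487, 0.248] pointing down, gripper open.
Joint ranges: [-2.72, 2.72], [-1.05, 1.87], [-1.09, 1.28], [-1.99, 2.15], [-1.42, 1.44], [-3.14, 3.14]. Speed limits (rad/s): [2.79, 2.79, 3.14, 3.14, 3.14, 3.14].

### API

Orientations are given as a unit quaternion [x, y, z, w].
In Python, from workcell import bot, camera, get_calibration gives the robot as it stands.
- The arm moves only by the tool apply_moves, never from a script. Its argument "steps" is a list of rows, each a list of 3 entries, a list of its own where there are three numbers: the shift along the tool's x, y, z as a fraction of full scale, then the turn, a rotation vector about the tool's x, y, z as a fraction of full scale, then the opening, from 0 (shut) to 1 (fully open). A call has exactly 8 rows; each row shifts and turns the commanded pose from where the row before left it, along the tool's axes as they then stand; what a row does not reach is not made up. Full scale, the value 1, is 20 cm for a shift and pi rad for a turn. A row lasts 1/12 s, in which the tool goes at most 41.7 mm and 7.16 degrees, less where a joint would pass 70% of its speed; a pose out of reach is approached as far as the arm can. A call with a number of a shift or a turn outside -1 to 1 is refused whole. A call with a gripper value outside its range is refused whole. The fingers move at their own pace and stop on an object; the grip force is fixed at half the most. Time passes only in rows, so rows that do not move let the fingers close, or fill a call up. It gives the time, the measured TCP pose, the force, the opening and the grip force at its end, in the units of the state.
- bot.get_obs(): the state, without advancing time (a new reading comes with each control period).
- camera(name): name is "scene" or "top"; returns (picture, depth): 400x640x3 uint8, red, green, blue; 400x640 float32, m along the optical axis (not along the pixel's ray), 0 where there is no reading.
- get_calibration(name): a dict with "fov_y" (degrees; the focal length in pixels is half the picture's height over the tangent of half this angle, whatever the lens; pixels are square), "cx", "cy" (the principal point, pixels), "rvec" (rotation vector, rad) and "tvec" (3), from world to camera coordinates, as OpenCV has them. Camera axes: x right, y down, z forward; pixel columns grow to the right and rows downward; lengths in m; the calibration is good to about 2 mm. A picture is of the moment at which its call begins. get_calibration takes no time and is no camera call.
- bot.job_done(): hands the job in; it is judged then, once.
The state is a dict: "clock": time; "joint_pos": joint angles; "joint_vel": joint speeds; "tau": joint torques, N m; "eef_pos": TCP position; "tool_rot": TCP orientation; "ft_force": force on the tool from outside, world axes, zero at the start; "ft_torque": the same for the moment, N m; "grip_width": finger opening in m; "grasp_force": force on a finger pad.
Only numpy, scipy, OpenCV 4.12 (cv2) and the standard library are available. Lean on these libraries where they do the work, as an engineer would, in place of code of your own. Each camera call takes 0.05 s, during which the arm holds its last target. There are 200 camera calls.

## Working session

There is one attempt and no reset: what is moved stays moved. The work goes in short steps, Python scripts to look and compute and a tool call to move; the robot and the scene stay as the last step left them, time stands still between calls to the robot, and variables do not carry over. Pictures are saved under pics/ and viewed, at most 10 in all, crops included, and the job is handed in when it is done.

Besides the shell and the picture viewer there is one more tool, called by a JSON object that holds its "fn" and its "kwargs". apply_moves: Moves the arm, as the interface text tells. Its arguments: {"type":"object","properties":{"steps":{"type":"array"}},"required":["steps"]}

```bash
mkdir -p pics; ls
cat > h.py <<'E'
import numpy as np, cv2
from workcell import bot, camera, get_calibration
def cal(n):
    c=get_calibration(n); f=200/np.tan(np.radians(c['fov_y'])/2)
    R=cv2.Rodrigues(np.array(c['rvec'],float))[0]; t=np.array(c['tvec'],float).ravel()
    return f,c['cx'],c['cy'],R,t,c
def cloud(n,d):
    f,cx,cy,R,t,_=cal(n); v,u=np.mgrid[:400,:640]
    P=np.stack([(u-cx)/f*d,(v-cy)/f*d,d],-1)
    return (P-t)@R
def cast(n,uv,z):
    f,cx,cy,R,t,_=cal(n); uv=np.atleast_2d(uv).astype(float)
    r=np.c_[(uv[:,0]-cx)/f,(uv[:,1]-cy)/f,np.ones(len(uv))]@R
    o=-R.T@t
    return o+r*((z-o[2])/r[:,2])[:,None]
E
python3 - <<'E'
from h import *
for n in('scene','top'):
    p,d=camera(n); print(get_calibration(n)); cv2.imwrite(f'pics/{n}0.png',p[...,::-1]); np.savez(f'{n}0.npz',p=p,d=d)
o=bot.get_obs(); print(o)
E
```

```text
pics
{'fov_y': 45.453130029454364, 'cx': 323.9352402868325, 'cy': 198.0285746020327, 'rvec': array([ 1.89599544,  1.6210104 , -0.66137453]), 'tvec': array([-0.12946594, -0.3344409 ,  1.8195568 ])}
{'fov_y': 47.993045312385576, 'cx': 323.1984920570157, 'cy': 197.60690851923636, 'rvec': array([ 2.17294282, -2.12508756,  0.18317188]), 'tvec': array([0.02820623, 0.52849912, 1.31036521])}
{'clock': 0.1, 'joint_pos': array([-1.34001550e+00,  2.41328966e-01,  3.85097878e-03,  1.33522155e+00,
        1.18081030e-05,  1.57079732e+00]), 'joint_vel': array([ 0.00024071, -0.0012075 ,  0.00428954,  0.00059752, -0.00032767,
       -0.00069284]), 'tau': array([ 7.60464318e-04, -3.73138654e+01,  2.53009844e+01,  1.08417359e-02,
        5.68685834e-05,  7.66115278e-06]), 'eef_pos': array([ 0.11424728, -0.48621182,  0.24750325]), 'tool_rot': array([ 9.93349518e-01,  1.15133964e-01, -1.03698019e-04, -9.45954348e-04]), 'ft_force': array([ 0.07272633, -0.26432452,  0.01905305]), 'ft_torque': array([ 0.0473484 ,  0.05820517, -0.04251453]), 'grasp_force': 0.0, 'grip_width': 0.08565123136860481}
```

View pics/scene0.png

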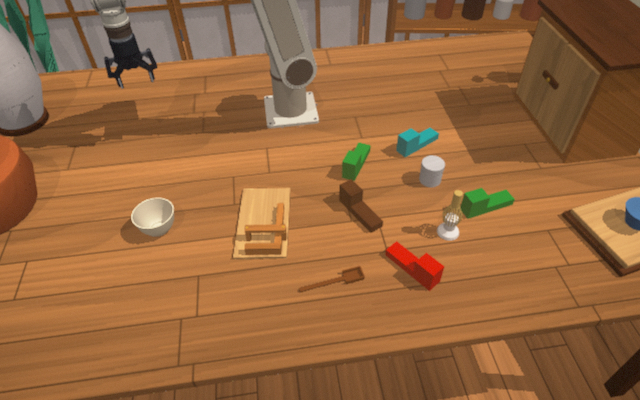

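View pics/top0.png

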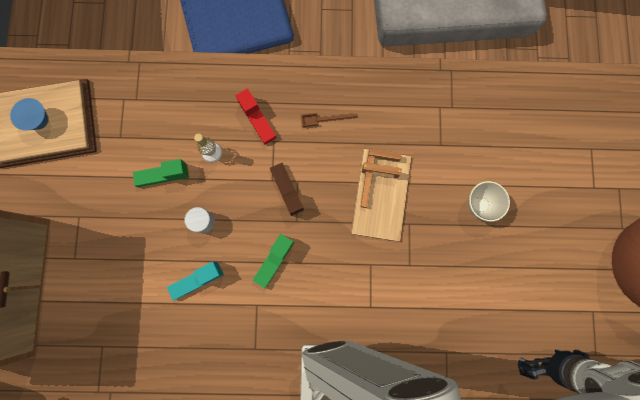

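The scene view shows the dark rest at about (360,207) and the board at (263,222). In the top view they are at (286,189) and (383,195), with the nose side towards the top of the picture and the side cleat at (366,185). Next I'll measure both.

```bash
cat > m.py <<'E'
from h import *
def bands(n,p,d,box,zs):
    C=cloud(n,d); u0,v0,u1,v1=box
    m=np.zeros(d.shape,bool); m[v0:v1,u0:u1]=True; m&=d>0
    for a,b in zs:
        q=m&(C[...,2]>a)&(C[...,2]<b)
        Q=C[q]
        if len(Q)<8: print(n,a,b,len(Q)); continue
        r=cv2.minAreaRect((Q[:,:2]*1000).astype(np.float32))
        print(n,(a,b),len(Q),'med z %.4f'%np.median(Q[:,2]),'rect',np.round(r[0],1),np.round(r[1],1),round(r[2],1),'corners',np.round(cv2.boxPoints(r)).tolist())
E
python3 - <<'E'
from m import *
for n,rb,bb in(('top',(265,155,308,220),(345,140,420,250)),('scene',(330,175,388,235),(228,180,300,265))):
    z=np.load(n+'0.npz'); p,d=z['p'],z['d']
    C=cloud(n,d)
    print(n,'table z',np.median(C[150:250,310:340,2]))
    print('rest');bands(n,p,d,rb,[(.018,.032),(.06,.08)])
    print('board');bands(n,p,d,bb,[(.007,.018),(.028,.036),(.037,.046),(.054,.068)])
# colour: dark rest in both
for n,rb in(('top',(255,145,318,225)),('scene',(325,170,395,240))):
    p=np.load(n+'0.npz')['p']; u0,v0,u1,v1=rb
    h=cv2.cvtColor(p,cv2.COLOR_RGB2HSV)[v0:v1,u0:u1]; print(n,h[::8,::8,2].tolist())
    cv2.imwrite(f'pics/c_{n}.png',np.vstack([cv2.resize(p[v0:v1,u0:u1,::-1],None,fx=5,fy=5,interpolation=0)]))
p=np.load('top0.npz')['p'];cv2.imwrite('pics/b.png',np.hstack([cv2.resize(p[140:250,255:425,::-1],None,fx=4.6,fy=4.6,interpolation=2)]))
E
```

```text
top table z 0.0006198159980565722
rest
top (0.018, 0.032) 425 med z 0.0255 rect [557.1 153.1] [162.6  43.6] 25.6 corners [[474.0, 138.0], [493.0, 98.0], [640.0, 168.0], [621.0, 208.0]]
top (0.06, 0.08) 305 med z 0.0704 rect [511.7 131.1] [60.9 43.8] 25.5 corners [[475.0, 138.0], [494.0, 98.0], [549.0, 125.0], [530.0, 164.0]]
board
top (0.007, 0.018) 3216 med z 0.0127 rect [ 548.9 -142.2] [226.4 341.2] 90.0 corners [[378.0, -255.0], [720.0, -255.0], [720.0, -29.0], [378.0, -29.0]]
top (0.028, 0.036) 295 med z 0.0325 rect [ 583.7 -131.9] [111.6 161.5] 88.9 corners [[502.0, -186.0], [663.0, -189.0], [666.0, -78.0], [504.0, -74.0]]
top (0.037, 0.046) 211 med z 0.0418 rect [ 592.7 -131.6] [113.2 175.5] 83.6 corners [[499.0, -178.0], [674.0, -198.0], [686.0, -85.0], [512.0, -66.0]]
top (0.054, 0.068) 280 med z 0.0605 rect [ 618.1 -134.1] [113.6  23.4] 82.3 corners [[599.0, -189.0], [622.0, -192.0], [637.0, -79.0], [614.0, -76.0]]
scene table z -0.0004242894940354805
rest
scene (0.018, 0.032) 494 med z 0.0245 rect [526.7 149.5] [235.6  84.5] 10.7 corners [[403.0, 169.0], [419.0, 86.0], [650
[... 919 characters left out ...]
], [188, 189, 92, 93, 128, 185, 187, 186], [184, 185, 152, 93, 87, 187, 185, 184], [156, 155, 156, 92, 91, 108, 157, 155], [166, 167, 167, 154, 82, 88, 163, 161], [174, 174, 174, 175, 92, 91, 121, 118], [159, 141, 140, 137, 120, 93, 63, 94], [149, 152, 155, 157, 147, 132, 106, 105]]
scene [[184, 136, 128, 87, 109, 190, 187, 186, 182], [191, 149, 129, 88, 190, 190, 192, 192, 182], [174, 183, 97, 110, 110, 186, 183, 163, 146], [146, 130, 78, 95, 83, 166, 165, 167, 176], [129, 116, 93, 75, 89, 176, 192, 195, 195], [188, 146, 133, 81, 110, 115, 177, 176, 172], [175, 174, 172, 164, 82, 111, 112, 164, 204], [200, 204, 201, 202, 189, 79, 97, 106, 207], [204, 204, 195, 189, 192, 200, 199, 157, 185]]
```

View pics/b.png

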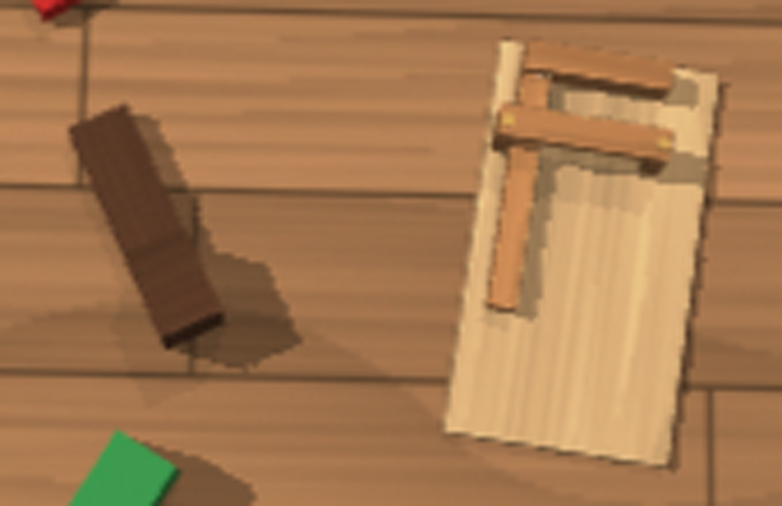

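The crop shows the rest (nose at about (100,118) in the crop) and the board with its batten, end cleat and side cleat. The depth bands give the rest at yaw 25.6° with its head at (0.512, 0.1315), and the board at yaw of about -7.8°. I'll refine the board pose first.

Run:
```python
from h import *
for n,bb in(('top',(345,140,420,250)),('scene',(228,180,300,265))):
    d=np.load(n+'0.npz')['d']; C=cloud(n,d); u0,v0,u1,v1=bb
    Q=C[v0:v1,u0:u1].reshape(-1,3)*1000; Q=Q[(d[v0:v1,u0:u1]>0).ravel()]
    a=np.radians(-7.8); ex=np.array([np.cos(a),np.sin(a)]); ey=np.array([-ex[1],ex[0]])
    P=np.c_[(Q[:,:2]-[547.9,-138.5])@np.c_[ex,ey],Q[:,2]]
    def rep(nm,k,ax):
        v=P[k][:,ax]; print(n,nm,k.sum(),'pct1/99',np.round(np.percentile(v,[1,50,99]),1))
    x,y,z=P.T
    k=(abs(z-60)<3.5); rep('batten x(58..80)',k,0); rep('batten y',k,1)
    c=cv2.fitLine(P[k][:,:2].astype(np.float32),cv2.DIST_L2,0,.01,.01).ravel(); print('  batten skew deg',np.degrees(np.arctan(c[0]/c[1])))
    k=(abs(z-42)<3)&(x>95); rep('end x(110..130)',k,0); rep('end y(-40..60)',k,1)
    c=cv2.fitLine(P[k][:,:2].astype(np.float32),cv2.DIST_L2,0,.01,.01).ravel(); print('  end skew',np.degrees(np.arctan(c[0]/c[1])))
    k=(abs(z-32)<3)&(x<50)&(x>-60)&(y>25); rep('side x(-50..)',k,0); rep('side y(40..60)',k,1)
    c=cv2.fitLine(P[k][:,:2].astype(np.float32),cv2.DIST_L2,0,.01,.01).ravel(); print('  side skew',-np.degrees(np.arctan(c[1]/c[0])))
    k=(abs(z-12)<3.5)&(abs(x)<160)&(abs(y)<100); rep('board x +-135',k,0); rep('board y +-75',k,1)
```

```text
top batten x(58..80) 222 pct1/99 [57.7 68.8 80. ]
top batten y 222 pct1/99 [-41.1  15.6  68.2]
  batten skew deg -0.09478685
top end x(110..130) 152 pct1/99 [110.  120.2 130.2]
top end y(-40..60) 152 pct1/99 [-39.6   9.4  57.8]
  end skew 0.1440052
top side x(-50..) 162 pct1/99 [-48.8   0.8  48.4]
top side y(40..60) 162 pct1/99 [38.7 49.4 58.6]
  side skew 0.63467586
top board x +-135 2564 pct1/99 [-133.3  -26.5  129.4]
top board y +-75 2564 pct1/99 [-75.4 -10.6  72.4]
scene batten x(58..80) 234 pct1/99 [57.6 70.5 82.2]
scene batten y 234 pct1/99 [-39.5  13.3  71.7]
  batten skew deg 0.513293
scene end x(110..130) 196 pct1/99 [109.3 120.7 131.5]
scene end y(-40..60) 196 pct1/99 [-37.9  12.2  59.3]
  end skew -1.0356591
scene side x(-50..) 111 pct1/99 [-47.2  -2.   35. ]
scene side y(40..60) 111 pct1/99 [41.6 52.1 61. ]
  side skew 0.20246866
scene board x +-135 2100 pct1/99 [-131.3  -18.2  135.1]
scene board y +-75 2100 pct1/99 [-72.3  -7.9  75.5]
```

{"fn": "apply_moves", "kwargs": {"steps": [[[0.13, -0.127, 0], [0, 0, 0], 1], [[0.13, -0.127, 0], [0, 0, 0], 1], [[0.13, -0.127, 0], [0, 0, 0], 1], [[0.13, -0.127, 0], [0, 0, 0], 1], [[0.13, -0.127, 0], [0, 0, 0], 1], [[0.13, -0.127, 0], [0, 0, 0], 1], [[0.13, -0.127, 0], [0, 0, 0], 1], [[0.13, -0.127, 0], [0, 0, 0], 1]]}}

```text
clock: 0.77
eef_pos: [0.2706, -0.2396, 0.2481]
tool_rot: [0.993, 0.115, -0.0, -0.0]
ft_force: [0.9, -0.5, 0.3]
grip_width: 0.0857
grasp_force: 0.0
```

```bash
cat > st.py <<'E'
from h import *
from scipy.spatial.transform import Rotation as R
import sys
o=bot.get_obs(); r=R.from_quat(o['tool_rot']).as_matrix()
print('t %.2f'%o['clock'],'j',o['joint_pos'].round(3),'p',(o['eef_pos']*1000).round(1),'yaw %.2f'%np.degrees(np.arctan2(r[1,0],r[0,0])),'tz',r[:,2].round(4),'F',o['ft_force'].round(1),'T',o['ft_torque'].round(2),'w %.4f g %.1f'%(o['grip_width'],o['grasp_force']))
a=np.radians(-7.8); ex=np.array([np.cos(a),np.sin(a),0]); ey=np.array([-ex[1],ex[0],0])
print('board frame: pos',((o['eef_pos']*1000-[547.9,-138.5,12])@np.c_[ex,ey,[0,0,1]]).round(1),'F',(o['ft_force']@np.c_[ex,ey]).round(2))
if len(sys.argv)>3:
    t=np.array(sys.argv[1:4],float); print('shift needed, mm tool:',(r.T@(t-o['eef_pos']*1000)).round(1),'frac',(r.T@(t-o['eef_pos']*1000)/200).round(4))
E
python3 st.py 512 131.5 220
```

```text
t 0.77 j [-0.725 -0.036 -0.308  1.298  0.     2.187] p [ 270.6 -239.6  248.1] yaw 13.18 tz [-1.e-04  3.e-04 -1.e+00] F [ 0.9 -0.5  0.3] T [-0.   -0.05  0.01] w 0.0857 g 0.0
board frame: pos [-261.  -137.8  236.1] F [ 0.95 -0.38]
shift needed, mm tool: [ 319.7 -306.3   28.2] frac [ 1.5983 -1.5314  0.1408]
```

{"fn": "apply_moves", "kwargs": {"steps": [[[0.133, -0.1276, 0.011], [0, 0, 0], 1], [[0.133, -0.1276, 0.011], [0, 0, 0], 1], [[0.133, -0.1276, 0.011], [0, 0, 0], 1], [[0.133, -0.1276, 0.011], [0, 0, 0], 1], [[0.133, -0.1276, 0.011], [0, 0, 0], 1], [[0.133, -0.1276, 0.011], [0, 0, 0], 1], [[0.133, -0.1276, 0.011], [0, 0, 0], 1], [[0.133, -0.1276, 0.011], [0, 0, 0], 1]]}}

```text
clock: 1.43
eef_pos: [0.4312, 0.0079, 0.2303]
tool_rot: [0.993, 0.115, -0.0, 0.0]
ft_force: [1.5, -1.1, -1.0]
grip_width: 0.0851
grasp_force: 0.0
```

{"fn": "apply_moves", "kwargs": {"steps": [[[0.133, -0.1276, 0.011], [0, 0, 0], 1], [[0.133, -0.1276, 0.011], [0, 0, 0], 1], [[0.133, -0.1276, 0.011], [0, 0, 0], 1], [[0.133, -0.1276, 0.011], [0, 0, 0], 1], [[0, 0, 0], [0, 0, -0.039], 1], [[0, 0, 0], [0, 0, -0.039], 1], [[0, 0, 0], [0, 0, -0.039], 1], [[0, 0, 0], [0, 0, -0.039], 1]]}}

```text
clock: 2.1
eef_pos: [0.5119, 0.1253, 0.221]
tool_rot: [0.933, 0.359, -0.001, -0.002]
ft_force: [-0.0, -0.5, -0.2]
grip_width: 0.0853
grasp_force: 0.0
```

{"fn": "apply_moves", "kwargs": {"steps": [[[0, 0, 0], [0, 0, -0.039], 1], [[0, 0, 0], [0, 0, -0.039], 1], [[0, 0, 0], [0, 0, -0.039], 1], [[0, 0, 0], [0, 0, -0.039], 1], [[0, 0, 0], [0, 0, -0.039], 1], [[0, 0, 0], [0, 0, -0.039], 1], [[0, 0, 0], [0, 0, -0.039], 1], [[0, 0, 0], [0, 0, -0.039], 1]]}}

```text
clock: 2.77
eef_pos: [0.5119, 0.1248, 0.2213]
tool_rot: [0.655, 0.756, 0.001, -0.002]
ft_force: [-1.0, -0.7, -0.2]
grip_width: 0.0852
grasp_force: 0.0
```

{"fn": "apply_moves", "kwargs": {"steps": [[[0, 0, 0], [0, 0, -0.039], 1], [[0, 0, 0], [0, 0, -0.039], 1], [[0, 0, 0], [0, 0, -0.039], 1], [[0, 0, 0], [0, 0, -0.039], 1], [[0, 0, 0], [0, 0, -0.039], 1], [[0, 0, 0], [0, 0, -0.039], 1], [[0, 0, 0], [0, 0, -0.039], 1], [[0, 0, 0], [0, 0, -0.039], 1]]}}

```text
clock: 3.43
eef_pos: [0.5119, 0.1249, 0.2213]
tool_rot: [0.222, 0.975, 0.001, -0.001]
ft_force: [0.2, 0.8, 0.1]
grip_width: 0.0854
grasp_force: 0.0
```

```bash
python3 st.py 512 131.5 46
```

```text
t 3.43 j [0.237 0.308 0.024 1.289 0.004 0.684] p [511.9 124.9 221.3] yaw 154.39 tz [-0.0022  0.0035 -1.    ] F [0.2 0.8 0.1] T [ 0.01 -0.02  0.02] w 0.0854 g 0.0
board frame: pos [-71.4 256.  209.3] F [0.05 0.84]
shift needed, mm tool: [  2.1   5.7 175.3] frac [0.0107 0.0283 0.8767]
```

{"fn": "apply_moves", "kwargs": {"steps": [[[0, 0, 0], [0, 0, -0.0356], 1], [[0, 0, 0], [0, 0, -0.0356], 1], [[0, 0, 0], [0, 0, -0.0356], 1], [[0, 0, 0], [0, 0, -0.0356], 1], [[0, 0, 0], [0, 0, -0.0356], 1], [[0, 0, 0], [0, 0, -0.0356], 1], [[0, 0, 0], [0, 0, -0.0356], 1], [[0, 0, 0], [0, 0, -0.0356], 1]]}}

```text
clock: 4.1
eef_pos: [0.5119, 0.1249, 0.2213]
tool_rot: [-0.222, 0.975, 0.002, -0.001]
ft_force: [-0.3, 0.5, 0.2]
grip_width: 0.0854
grasp_force: 0.0
```

```bash
python3 st.py 512 131.5 46
```

```text
t 4.10 j [ 0.237  0.308  0.024  1.289  0.004 -0.21 ] p [511.9 124.9 221.3] yaw -154.38 tz [-0.0022  0.0035 -1.    ] F [-0.3  0.5  0.2] T [ 0.   -0.03 -0.05] w 0.0854 g 0.0
board frame: pos [-71.4 256.  209.3] F [-0.32  0.44]
shift needed, mm tool: [ -3.1   5.2 175.3] frac [-0.0154  0.026   0.8767]
```

{"fn": "apply_moves", "kwargs": {"steps": [[[-0.0154, 0.026, 0], [0.0013, 0, 0], 1], [[0, 0, 0.15], [0, 0, 0], 1], [[0, 0, 0.15], [0, 0, 0], 1], [[0, 0, 0.15], [0, 0, 0], 1], [[0, 0, 0.15], [0, 0, 0], 1], [[0, 0, 0.12], [0, 0, 0], 1], [[0, 0, 0.09], [0, 0, 0], 1], [[0, 0, 0.06], [0, 0, 0], 1]]}}

```text
clock: 4.77
eef_pos: [0.5111, 0.131, 0.0451]
tool_rot: [-0.218, 0.976, -0.0, -0.002]
ft_force: [0.3, 0.5, -0.3]
grip_width: 0.0854
grasp_force: 0.0
```

```bash
python3 st.py 512 131.5 46
```

```text
t 4.77 j [ 0.251  0.474 -0.229  0.872 -0.    -0.188] p [511.1 131.   45.1] yaw -154.86 tz [-3.4e-03 -9.0e-04 -1.0e+00] F [ 0.3  0.5 -0.3] T [ 0.    0.03 -0.02] w 0.0854 g 0.0
board frame: pos [-73.  262.   33.1] F [0.18 0.55]
shift needed, mm tool: [-1.   0.1 -0.9] frac [-0.0052  0.0003 -0.0044]
```

{"fn": "apply_moves", "kwargs": {"steps": [[[-0.005, 0, -0.004], [0.0002, -0.0011, -0.0026], 1], [[0, 0, 0], [0, 0, 0], 1], [[0, 0, 0], [0, 0, 0], 0], [[0, 0, 0], [0, 0, 0], 0], [[0, 0, 0], [0, 0, 0], 0], [[0, 0, 0], [0, 0, 0], 0], [[0, 0, 0], [0, 0, 0], 0], [[0, 0, 0], [0, 0, 0], 0]]}}

```text
clock: 5.43
eef_pos: [0.5149, 0.1319, 0.0501]
tool_rot: [-0.223, 0.975, 0.0, 0.004]
ft_force: [-0.2, -0.0, 5.8]
grip_width: 0.0434
grasp_force: 62.2
```

```bash
python3 st.py 512 131.5 150
```

```text
t 5.43 j [ 0.25   0.467 -0.224  0.873  0.    -0.199] p [514.9 131.9  50.1] yaw -154.23 tz [ 0.0068  0.0022 -1.    ] F [-0.2 -0.   5.8] T [0.15 0.17 0.07] w 0.0434 g 62.2
board frame: pos [-69.4 263.4  38.1] F [-0.2  -0.03]
shift needed, mm tool: [  2.    0.8 -99.9] frac [ 0.0101  0.0041 -0.4994]
```

{"fn": "apply_moves", "kwargs": {"steps": [[[0, 0, -0.03], [0, 0, 0], 0], [[0, 0, -0.06], [0, 0, 0], 0], [[0, 0, -0.1], [0, 0, 0], 0], [[0, 0, -0.1], [0, 0, 0], 0], [[0, 0, -0.1], [0, 0, 0], 0], [[0, 0, -0.08], [0, 0, 0], 0], [[0, 0, 0], [0, 0, 0], 0], [[0, 0, 0], [0, 0, 0], 0]]}}

```text
clock: 6.1
eef_pos: [0.5137, 0.1313, 0.1431]
tool_rot: [-0.223, 0.975, -0.0, 0.003]
ft_force: [0.3, 0.4, -2.5]
grip_width: 0.0433
grasp_force: 61.5
```

```bash
cat > look.py <<'E'
from m import *
import sys
p,d=camera('top'); cv2.imwrite('pics/'+sys.argv[1]+'.png',p[...,::-1])
p2,d2=camera('scene'); cv2.imwrite('pics/'+sys.argv[1]+'s.png',p2[...,::-1]); np.savez(sys.argv[1]+'.npz',p=p,d=d,p2=p2,d2=d2)
E
python3 st.py; python3 look.py lift
```

```text
t 6.10 j [ 0.25   0.364 -0.107  1.094 -0.    -0.199] p [513.7 131.3 143.1] yaw -154.24 tz [ 0.0055  0.0012 -1.    ] F [ 0.3  0.4 -2.5] T [-0.06  0.07 -0.01] w 0.0433 g 61.5
board frame: pos [-70.5 262.6 131.1] F [0.24 0.4 ]
```

View pics/lifts.png

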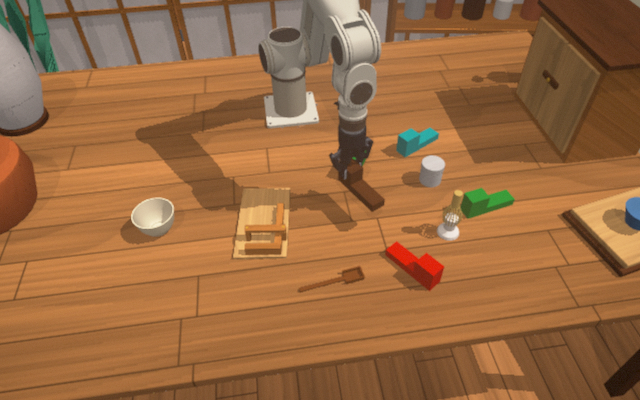

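The rest is held by the head, at about (352,175) in the scene view, with its tongue reaching forward to (375,200). Next I'll measure its pose in the hand.

```bash
cat > hand.py <<'E'
from h import *
from scipy.spatial.transform import Rotation as R
import sys
o=bot.get_obs(); p0=o['eef_pos']*1000; r=R.from_quat(o['tool_rot']).as_matrix()
yaw=np.arctan2(-r[1,0],-r[0,0]); ex=np.array([np.cos(yaw),np.sin(yaw),0]); ey=np.array([-ex[1],ex[0],0])
z=np.load(sys.argv[1]+'.npz')
for n,d,p in(('top',z['d'],z['p']),('scene',z['d2'],z['p2'])):
    C=cloud(n,d)*1000; L=(C-p0)@np.c_[ex,ey,[0,0,1]]
    V=p.max(-1)
    k=(d>0)&(abs(L[...,2]+27)<9)&(L[...,0]>36)&(L[...,0]<150)&(abs(L[...,1])<40)&(V<135)
    Q=L[k]; m=(Q[:,0]<122)&(abs(Q[:,1])<16)
    A=np.c_[Q[m][:,:2],np.ones(m.sum())]; c=np.linalg.lstsq(A,Q[m][:,2],rcond=None)[0]
    rect=cv2.minAreaRect(Q[:,:2].astype(np.float32))
    print(n,len(Q),'top plane slope x,y deg',np.degrees(c[:2]).round(2),'z at x=80: %.1f'%(c[0]*80+c[2]),'rect',np.round(rect,1) if 0 else rect,'nose x99 %.1f'%np.percentile(Q[:,0],99),'y1,99',np.percentile(Q[:,1],[1,99]).round(1))
E
python3 hand.py lift
```

```text
Traceback (most recent call last):
  File "hand.py", line 14, in <module>
    print(n,len(Q),'top plane slope x,y deg',np.degrees(c[:2]).round(2),'z at x=80: %.1f'%(c[0]*80+c[2]),'rect',np.round(rect,1) if 0 else rect,'nose x99 %.1f'%np.percentile(Q[:,0],99),'y1,99',np.percentile(Q[:,1],[1,99]).round(1))
                                                                                                                                                                ~~~~~~~~~~~~~^^^^^^^^^^^
IndexError: index -1 is out of bounds for axis 0 with size 0
```

```bash
sed -i 's/    Q=L\[k\];/    Q=L[k]\n    if len(Q)<20: print(n,len(Q)); continue\n   /' hand.py; sed -i 's/+27)<9/+24)<14/' hand.py; python3 hand.py lift
```

```text
top 0
scene 472 top plane slope x,y deg [-0.13  0.02] z at x=80: -25.1 rect ((83.72445678710938, -0.4820384979248047), (95.2228012084961, 47.87099075317383), 0.9760985970497131) nose x99 130.5 y1,99 [-23.2  22.2]
```

{"fn": "apply_moves", "kwargs": {"steps": [[[0, 0, 0], [0, 0, 0.0233], 0], [[0, 0, 0], [0, 0, 0.0233], 0], [[0, 0, 0], [0, 0, 0.0233], 0], [[0, 0, 0], [0, 0, 0.0233], 0], [[0, 0, 0], [0, 0, 0.0233], 0], [[0, 0, 0], [0, 0, 0.0233], 0], [[0, 0, 0], [0, 0, 0.0233], 0], [[0, 0, 0], [0, 0, 0.0233], 0]]}}

```text
clock: 6.87
eef_pos: [0.5121, 0.1309, 0.1407]
tool_rot: [0.07, 0.998, 0.0, 0.0]
ft_force: [1.1, 0.6, -1.5]
grip_width: 0.0437
grasp_force: 61.5
```

```bash
python3 st.py 459.8 -118.4 142
```

```text
t 6.87 j [ 0.25   0.367 -0.11   1.094 -0.     0.39 ] p [512.1 130.9 140.7] yaw 172.01 tz [ 3.e-04  1.e-04 -1.e+00] F [ 1.1  0.6 -1.5] T [-0.03  0.09 -0.03] w 0.0437 g 61.5
board frame: pos [-72.  262.1 128.7] F [0.97 0.72]
shift needed, mm tool: [  17.1 -254.2   -1.4] frac [ 0.0857 -1.271  -0.0068]
```

{"fn": "apply_moves", "kwargs": {"steps": [[[0.011, -0.1, 0], [0, 0, 0], 0], [[0.011, -0.17, 0], [0, 0, 0], 0], [[0.011, -0.19, 0], [0, 0, 0], 0], [[0.011, -0.19, 0], [0, 0, 0], 0], [[0.011, -0.19, 0], [0, 0, 0], 0], [[0.011, -0.19, 0], [0, 0, 0], 0], [[0.011, -0.17, 0], [0, 0, 0], 0], [[0.009, -0.071, 0], [0, 0, 0], 0]]}}

```text
clock: 7.53
eef_pos: [0.4598, -0.1216, 0.1406]
tool_rot: [0.07, 0.998, 0.0, 0.0]
ft_force: [0.2, 1.1, -1.8]
grip_width: 0.0436
grasp_force: 61.7
```

```bash
python3 st.py 459.8 -118.4 72; python3 look.py over; python3 hand.py over
```

```text
t 7.53 j [-0.259  0.27  -0.25   1.05   0.    -0.119] p [ 459.8 -121.6  140.6] yaw 171.98 tz [ 5.e-04  1.e-04 -1.e+00] F [ 0.2  1.1 -1.8] T [0.03 0.02 0.01] w 0.0436 g 61.7
board frame: pos [-89.6   4.8 128.6] F [0.06 1.09]
shift needed, mm tool: [ 0.4  3.2 68.6] frac [0.0022 0.0159 0.3428]
top 275 top plane slope x,y deg [ 0.09 -1.72] z at x=80: -24.9 rect ((83.14518737792969, 5.004589080810547), (34.48820114135742, 93.94882202148438), 87.42508697509766) nose x99 128.2 y1,99 [-11.4  20.5]
scene 403 top plane slope x,y deg [ 0.16 -1.11] z at x=80: -26.1 rect ((83.73089599609375, 0.5098495483398438), (94.87123107910156, 43.1683464050293), 0.5813558101654053) nose x99 130.1 y1,99 [-20.3  21.5]
```

{"fn": "apply_moves", "kwargs": {"steps": [[[0, 0.015, 0.04], [0, 0, 0], 0], [[0, 0, 0.07], [0, 0, 0], 0], [[0, 0, 0.07], [0, 0, 0], 0], [[0, 0, 0.07], [0, 0, 0], 0], [[0, 0, 0.06], [0, 0, 0], 0], [[0, 0, 0.03], [0, 0, 0], 0], [[0, 0, 0.02], [0, 0, 0], 0], [[0, 0, 0.015], [0, 0, 0], 0]]}}

```text
clock: 8.3
eef_pos: [0.4625, -0.1141, 0.0664]
tool_rot: [0.067, 0.998, 0.001, 0.001]
ft_force: [0.3, -0.5, -1.6]
grip_width: 0.0435
grasp_force: 61.7
```

```bash
python3 st.py; python3 look.py low; python3 hand.py low
```

```text
t 8.30 j [-0.243  0.358 -0.35   0.86   0.002 -0.109] p [ 462.5 -114.1   66.4] yaw 172.32 tz [ 0.0029  0.0016 -1.    ] F [ 0.3 -0.5 -1.6] T [ 0.01  0.06 -0.01] w 0.0435 g 61.7
board frame: pos [-87.9  12.6  54.4] F [ 0.4  -0.45]
top 234 top plane slope x,y deg [ 0.09 -0.55] z at x=80: -25.6 rect ((97.91127014160156, -4.420616149902344), (112.60481262207031, 72.50753021240234), 8.26519775390625) nose x99 148.8 y1,99 [-15.6  35.2]
scene 337 top plane slope x,y deg [ 0.06 -0.2 ] z at x=80: -26.4 rect ((81.8536376953125, 2.343616485595703), (92.04981994628906, 42.83334732055664), 0.9647095799446106) nose x99 125.9 y1,99 [-18.4  24.1]
```

View pics/lows.png

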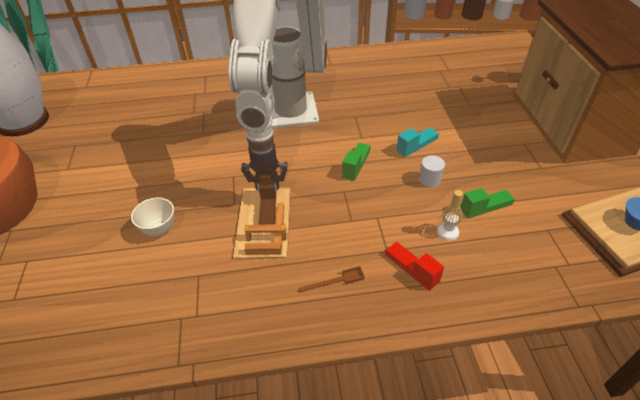

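The rest is over the board, its nose just short of the batten at about (265,222) in the scene view and clear of the side cleat. I'll set it down gently.

{"fn": "apply_moves", "kwargs": {"steps": [[[0, 0, 0.005], [0, 0, 0], 0], [[0, 0, 0.005], [0, 0, 0], 0], [[0, 0, 0.005], [0, 0, 0], 0], [[0, 0, 0.004], [0, 0, 0], 0], [[0, 0, 0.003], [0, 0, 0], 0], [[0, 0, 0], [0, 0, 0], 0], [[0, 0, 0], [0, 0, 0], 0], [[0, 0, 0], [0, 0, 0], 0]]}}

```text
clock: 9.07
eef_pos: [0.4628, -0.1152, 0.0629]
tool_rot: [0.068, 0.998, 0.001, 0.002]
ft_force: [-0.2, -0.2, -2.7]
grip_width: 0.0428
grasp_force: 61.7
```

```bash
python3 st.py
```

```text
t 9.07 j [-0.245  0.363 -0.354  0.85   0.002 -0.109] p [ 462.8 -115.2   62.9] yaw 172.22 tz [ 0.0043  0.0011 -1.    ] F [-0.2 -0.2 -2.7] T [ 0.03  0.07 -0.02] w 0.0428 g 61.7
board frame: pos [-87.5  11.5  50.9] F [-0.15 -0.23]
```

{"fn": "apply_moves", "kwargs": {"steps": [[[0, 0, 0.004], [0, 0, 0], 0], [[0, 0, 0.004], [0, 0, 0], 0], [[0, 0, 0], [0, 0, 0], 0], [[0, 0, 0], [0, 0, 0], 0], [[0, 0, 0], [0, 0, 0], 0], [[0, 0, 0], [0, 0, 0], 0], [[0, 0, 0], [0, 0, 0], 0], [[0, 0, 0], [0, 0, 0], 0]]}}

```text
clock: 9.73
eef_pos: [0.4631, -0.1153, 0.0622]
tool_rot: [0.068, 0.998, 0.001, 0.003]
ft_force: [-2.9, 1.3, 6.2]
grip_width: 0.0432
grasp_force: 62.3
```

```bash
python3 st.py
```

```text
t 9.73 j [-0.245  0.364 -0.355  0.847  0.002 -0.109] p [ 463.1 -115.3   62.2] yaw 172.22 tz [ 5.3e-03  6.0e-04 -1.0e+00] F [-2.9  1.3  6.2] T [ 0.03  0.4  -0.02] w 0.0432 g 62.3
board frame: pos [-87.2  11.5  50.2] F [-3.   0.9]
```

{"fn": "apply_moves", "kwargs": {"steps": [[[-0.01, 0, -0.003], [0, 0, 0], 0], [[-0.03, 0, 0], [0, 0, 0], 0], [[-0.045, 0, 0], [0, 0, 0], 0], [[-0.05, 0, 0], [0, 0, 0], 0], [[-0.05, 0, 0], [0, 0, 0], 0], [[-0.045, 0, 0], [0, 0, 0], 0], [[-0.03, 0, 0], [0, 0, 0], 0], [[-0.02, 0, 0], [0, 0, 0], 0]]}}

```text
clock: 10.4
eef_pos: [0.5195, -0.123, 0.0622]
tool_rot: [0.068, 0.998, 0.001, 0.002]
ft_force: [-1.9, 0.9, 4.3]
grip_width: 0.0436
grasp_force: 62.4
```

```bash
python3 st.py
```

```text
t 10.40 j [-0.233  0.457 -0.202  0.907  0.002 -0.098] p [ 519.5 -123.    62.2] yaw 172.23 tz [ 4.8e-03  8.0e-04 -1.0e+00] F [-1.9  0.9  4.3] T [-0.07  0.34 -0.04] w 0.0436 g 62.4
board frame: pos [-30.2  11.5  50.2] F [-2.02  0.68]
```

{"fn": "apply_moves", "kwargs": {"steps": [[[-0.015, 0, -0.002], [0, 0, 0], 0], [[-0.012, 0, 0], [0, 0, 0], 0], [[0, 0.01, 0], [0, 0, 0], 0], [[0, 0.008, 0], [0, 0, 0], 0], [[0, 0.004, 0], [0, 0, 0], 0], [[0, 0.003, 0], [0, 0, 0], 0], [[0, 0, 0], [0, 0, 0], 0], [[0, 0, 0], [0, 0, 0], 0]]}}

```text
clock: 11.07
eef_pos: [0.524, -0.1184, 0.0624]
tool_rot: [0.068, 0.998, 0.001, 0.002]
ft_force: [-0.7, -0.5, -1.0]
grip_width: 0.0434
grasp_force: 61.8
```

```bash
python3 st.py
```

```text
t 11.07 j [-0.223  0.463 -0.191  0.913  0.002 -0.088] p [ 524.  -118.4   62.4] yaw 172.23 tz [ 0.0038  0.0013 -1.    ] F [-0.7 -0.5 -1. ] T [-0.04 -0.01 -0.05] w 0.0434 g 61.8
board frame: pos [-26.4  16.7  50.4] F [-0.6  -0.64]
```

Light contact with the board. I'll keep moving left towards the side cleat.

{"fn": "apply_moves", "kwargs": {"steps": [[[0, 0.004, 0], [0, 0, 0], 0], [[0, 0.004, 0], [0, 0, 0], 0], [[0, 0.002, 0], [0, 0, 0], 0], [[0, 0.002, 0], [0, 0, 0], 0], [[0, 0.002, 0], [0, 0, 0], 0], [[0, 0, 0], [0, 0, 0], 0], [[0, 0, 0], [0, 0, 0], 0], [[0, 0, 0], [0, 0, 0], 0]]}}

```text
clock: 11.73
eef_pos: [0.524, -0.1173, 0.0624]
tool_rot: [0.069, 0.998, -0.001, 0.002]
ft_force: [-1.7, -4.8, -0.7]
grip_width: 0.0433
grasp_force: 60.6
```

```bash
python3 st.py
```

```text
t 11.73 j [-0.22   0.463 -0.191  0.913 -0.001 -0.081] p [ 524.  -117.3   62.4] yaw 172.07 tz [ 0.003  -0.0019 -1.    ] F [-1.7 -4.8 -0.7] T [-1.34  0.34 -0.71] w 0.0433 g 60.6
board frame: pos [-26.5  17.7  50.4] F [-1.02 -5.  ]
```

Side contact is at the nose (Tz/Fy is about 0.145 m), so the rest is yawed slightly left. I'll turn it clockwise a little and press again.

{"fn": "apply_moves", "kwargs": {"steps": [[[0, 0, 0], [0, 0, 0.0015], 0], [[0, 0, 0], [0, 0, 0.0015], 0], [[0, 0.002, 0], [0, 0, 0], 0], [[0, 0.002, 0], [0, 0, 0], 0], [[0, 0.001, 0], [0, 0, 0], 0], [[0, 0, 0], [0, 0, 0], 0], [[0, 0, 0], [0, 0, 0], 0], [[0, 0, 0], [0, 0, 0], 0]]}}

```text
clock: 12.4
eef_pos: [0.5241, -0.1161, 0.0624]
tool_rot: [0.074, 0.997, -0.001, 0.002]
ft_force: [-2.6, -7.2, -1.1]
grip_width: 0.0432
grasp_force: 60.5
```

```bash
python3 st.py
```

```text
t 12.40 j [-0.217  0.463 -0.192  0.913 -0.001 -0.07 ] p [ 524.1 -116.1   62.4] yaw 171.55 tz [ 0.0029 -0.0018 -1.    ] F [-2.6 -7.2 -1.1] T [-1.52  0.45 -0.8 ] w 0.0432 g 60.5
board frame: pos [-26.6  18.9  50.4] F [-1.57 -7.5 ]
```

{"fn": "apply_moves", "kwargs": {"steps": [[[0, 0, 0], [0, 0, 0.0012], 0], [[0, 0, 0], [0, 0, 0.0012], 0], [[0, 0, 0], [0, 0, 0], 0], [[0, 0, 0], [0, 0, 0], 0], [[0, 0, 0], [0, 0, 0], 0], [[0, 0, 0], [0, 0, 0], 0], [[0, 0, 0], [0, 0, 0], 0], [[0, 0, 0], [0, 0, 0], 0]]}}

```text
clock: 13.07
eef_pos: [0.5241, -0.1156, 0.0624]
tool_rot: [0.077, 0.997, -0.0, 0.001]
ft_force: [-3.3, -5.2, -0.3]
grip_width: 0.0434
grasp_force: 61.1
```

```bash
python3 st.py; python3 look.py side; python3 hand.py side
```

```text
t 13.07 j [-0.217  0.463 -0.192  0.914 -0.    -0.063] p [ 524.1 -115.6   62.4] yaw 171.20 tz [ 2.9e-03 -9.0e-04 -1.0e+00] F [-3.3 -5.2 -0.3] T [-1.32  0.48 -0.45] w 0.0434 g 61.1
board frame: pos [-26.6  19.4  50.4] F [-2.56 -5.57]
top 120 top plane slope x,y deg [ 0.52 12.19] z at x=80: -26.4 rect ((96.45112609863281, 23.7343692779541), (38.12023162841797, 111.46849822998047), 84.1448974609375) nose x99 143.1 y1,99 [ 0.4 38.5]
scene 267 top plane slope x,y deg [0.18 1.41] z at x=80: -25.0 rect ((84.48916625976562, 1.6990623474121094), (95.30799102783203, 60.459415435791016), 12.161674499511719) nose x99 129.2 y1,99 [-18.4  24.1]
```

{"fn": "apply_moves", "kwargs": {"steps": [[[0, 0.001, 0], [0, 0, 0.0012], 0], [[0, 0.002, 0], [0, 0, 0.0012], 0], [[0, 0.002, 0], [0, 0, 0], 0], [[0, 0, 0], [0, 0, 0], 0], [[0, 0, 0], [0, 0, 0], 0], [[0, 0, 0], [0, 0, 0], 0], [[0, 0, 0], [0, 0, 0], 0], [[0, 0, 0], [0, 0, 0], 0]]}}

```text
clock: 13.83
eef_pos: [0.5241, -0.1155, 0.0625]
tool_rot: [0.08, 0.997, -0.001, 0.001]
ft_force: [-3.1, -8.6, -0.0]
grip_width: 0.0436
grasp_force: 62.6
```

```bash
python3 st.py
```

```text
t 13.83 j [-0.216  0.462 -0.192  0.914 -0.003 -0.056] p [ 524.1 -115.5   62.5] yaw 170.84 tz [ 0.0024 -0.0032 -1.    ] F [-3.1 -8.6 -0. ] T [-1.94  0.71  0.17] w 0.0436 g 62.6
board frame: pos [-26.7  19.5  50.5] F [-1.92 -8.91]
```

Torque has now flipped, so the side is essentially flat against the cleat. I'll back off the yaw slightly and advance towards the end cleat.

{"fn": "apply_moves", "kwargs": {"steps": [[[-0.005, 0, 0], [0, 0, -0.0007], 0], [[-0.01, 0, 0], [0, 0, 0], 0], [[-0.01, 0.001, 0], [0, 0, 0], 0], [[-0.005, 0, 0], [0, 0, 0], 0], [[0, 0, 0], [0, 0, 0], 0], [[0, 0, 0], [0, 0, 0], 0], [[0, 0, 0], [0, 0, 0], 0], [[0, 0, 0], [0, 0, 0], 0]]}}

```text
clock: 14.5
eef_pos: [0.5298, -0.1163, 0.0624]
tool_rot: [0.079, 0.997, -0.002, 0.001]
ft_force: [-3.7, -8.3, 0.4]
grip_width: 0.0433
grasp_force: 62.8
```

```bash
python3 st.py
```

```text
t 14.50 j [-0.215  0.472 -0.175  0.921 -0.003 -0.057] p [ 529.8 -116.3   62.4] yaw 170.96 tz [ 0.0019 -0.0032 -1.    ] F [-3.7 -8.3  0.4] T [-1.89  0.71  0.25] w 0.0433 g 62.8
board frame: pos [-20.9  19.5  50.4] F [-2.54 -8.72]
```

{"fn": "apply_moves", "kwargs": {"steps": [[[-0.002, 0, 0], [0, 0, -0.0006], 0], [[-0.002, 0, 0], [0, 0, 0], 0], [[-0.002, 0, 0], [0, 0, 0], 0], [[-0.001, 0, 0], [0, 0, 0], 0], [[0, 0, 0], [0, 0, 0], 0], [[0, 0, 0], [0, 0, 0], 0], [[0, 0, 0], [0, 0, 0], 0], [[0, 0, 0], [0, 0, 0], 0]]}}

```text
clock: 15.17
eef_pos: [0.5309, -0.1165, 0.0624]
tool_rot: [0.078, 0.997, -0.001, 0.001]
ft_force: [-4.5, -8.5, 1.5]
grip_width: 0.0432
grasp_force: 62.5
```

```bash
python3 st.py
```

```text
t 15.17 j [-0.215  0.474 -0.171  0.923 -0.003 -0.058] p [ 530.9 -116.5   62.4] yaw 171.05 tz [ 0.0013 -0.0029 -1.    ] F [-4.5 -8.5  1.5] T [-1.82  0.82  0.1 ] w 0.0432 g 62.5
board frame: pos [-19.9  19.5  50.4] F [-3.35 -9.06]
```

{"fn": "apply_moves", "kwargs": {"steps": [[[-0.002, 0, 0], [0, 0, -0.0003], 0], [[-0.002, 0, 0], [0, 0, 0], 0], [[-0.002, 0, 0], [0, 0, 0], 0], [[-0.002, 0, 0], [0, 0, 0], 0], [[0, 0, 0], [0, 0, 0], 0], [[0, 0, 0], [0, 0, 0], 0], [[0, 0, 0], [0, 0, 0], 0], [[0, 0, 0], [0, 0, 0], 0]]}}

```text
clock: 15.83
eef_pos: [0.5317, -0.1166, 0.0624]
tool_rot: [0.078, 0.997, -0.001, 0.0]
ft_force: [-6.7, -7.1, 2.5]
grip_width: 0.0434
grasp_force: 62.4
```

```bash
python3 st.py
```

```text
t 15.83 j [-0.215  0.477 -0.167  0.926 -0.003 -0.059] p [ 531.7 -116.6   62.4] yaw 171.08 tz [ 1.0e-04 -2.6e-03 -1.0e+00] F [-6.7 -7.1  2.5] T [-1.74  1.05  0.03] w 0.0434 g 62.4
board frame: pos [-19.   19.5  50.4] F [-5.65 -7.95]
```

{"fn": "apply_moves", "kwargs": {"steps": [[[-0.002, 0, -0.001], [0, 0, 0], 0], [[-0.002, 0, 0], [0, 0, 0], 0], [[-0.002, 0, 0], [0, 0, 0], 0], [[-0.002, 0, 0], [0, 0, 0], 0], [[0, 0, 0], [0, 0, 0], 0], [[0, 0, 0], [0, 0, 0], 0], [[0, 0, 0], [0, 0, 0], 0], [[0, 0, 0], [0, 0, 0], 0]]}}

```text
clock: 16.5
eef_pos: [0.5317, -0.1166, 0.0624]
tool_rot: [0.078, 0.997, -0.001, -0.001]
ft_force: [-9.9, -6.5, 5.8]
grip_width: 0.0435
grasp_force: 62.7
```

```bash
python3 st.py; python3 look.py end
python3 - <<'E'
import cv2
s=cv2.imread('pics/ends.png')[175:265,215:315]; t=cv2.imread('pics/end.png')[135:225,335:435]
import numpy as np
cv2.imwrite('pics/e2.png',np.vstack([cv2.resize(s,None,fx=6,fy=3.3*1.0,interpolation=2)*1,cv2.resize(t,None,fx=6,fy=3.3,interpolation=2)]))
E
```

```text
t 16.50 j [-0.214  0.479 -0.164  0.93  -0.003 -0.059] p [ 531.7 -116.6   62.4] yaw 171.08 tz [-0.0029 -0.0021 -1.    ] F [-9.9 -6.5  5.8] T [-1.66  1.63  0.03] w 0.0435 g 62.7
board frame: pos [-19.   19.5  50.4] F [-8.94 -7.83]
```

View pics/e2.png

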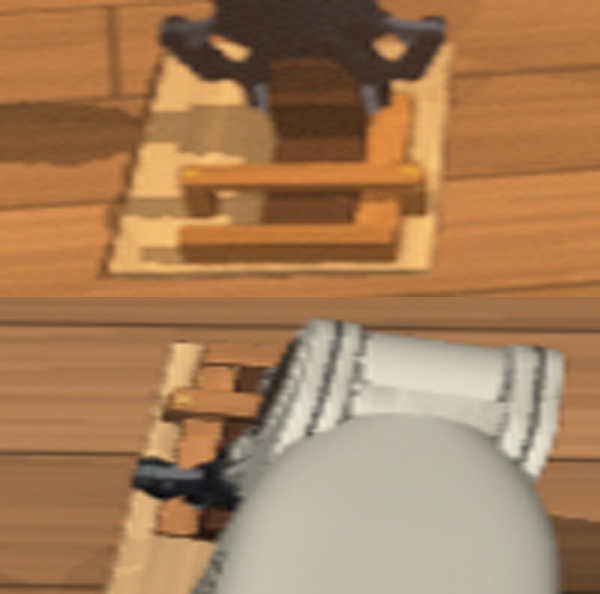

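The crop shows the tongue under the batten, its nose against the end cleat and its left side along the side cleat. The pressing has pitched the tool slightly nose-down, so I'll correct the tilt to take load off the board.

{"fn": "apply_moves", "kwargs": {"steps": [[[0, 0, 0], [-0.0005, -0.0006, 0], 0], [[0, 0, 0], [-0.0005, -0.0006, 0], 0], [[0, 0, 0], [0, -0.0005, 0], 0], [[0, 0, 0], [0, 0, 0], 0], [[0, 0, 0], [0, 0, 0], 0], [[0, 0, 0], [0, 0, 0], 0], [[0, 0, 0], [0, 0, 0], 0], [[0, 0, 0], [0, 0, 0], 0]]}}

```text
clock: 17.27
eef_pos: [0.5318, -0.1167, 0.0623]
tool_rot: [0.078, 0.997, 0.0, 0.001]
ft_force: [-9.3, -7.7, 3.4]
grip_width: 0.0433
grasp_force: 62.6
```

```bash
python3 st.py
```

```text
t 17.27 j [-0.216  0.476 -0.17   0.923  0.    -0.061] p [ 531.8 -116.7   62.3] yaw 171.08 tz [ 2.7e-03 -1.0e-04 -1.0e+00] F [-9.3 -7.7  3.4] T [-1.72  1.82 -0.02] w 0.0433 g 62.6
board frame: pos [-19.   19.4  50.3] F [-8.13 -8.89]
```

{"fn": "apply_moves", "kwargs": {"steps": [[[-0.002, 0, -0.001], [0, -0.0004, -0.0003], 0], [[-0.002, 0, 0], [0, -0.0004, 0], 0], [[-0.002, 0.0005, 0], [0, 0, 0], 0], [[-0.001, 0, 0], [0, 0, 0], 0], [[0, 0, 0], [0, 0, 0], 0], [[0, 0, 0], [0, 0, 0], 0], [[0, 0, 0], [0, 0, 0], 0], [[0, 0, 0], [0, 0, 0], 0]]}}

```text
clock: 17.93
eef_pos: [0.5317, -0.1167, 0.0622]
tool_rot: [0.078, 0.997, 0.0, 0.001]
ft_force: [-12.5, -7.4, 5.4]
grip_width: 0.0436
grasp_force: 62.7
```

```bash
python3 st.py
```

```text
t 17.93 j [-0.216  0.476 -0.17   0.923  0.    -0.061] p [ 531.7 -116.7   62.2] yaw 171.11 tz [ 2.4e-03 -1.0e-04 -1.0e+00] F [-12.5  -7.4   5.4] T [-1.67  2.27 -0.06] w 0.0436 g 62.7
board frame: pos [-19.   19.4  50.2] F [-11.39  -8.99]
```

{"fn": "apply_moves", "kwargs": {"steps": [[[0, 0.0005, -0.001], [0, 0, 0], 0], [[0, 0, -0.001], [0, 0, 0], 0], [[0, 0, 0], [0, 0, 0], 0], [[0, 0, 0], [0, 0, 0], 0], [[0, 0, 0], [0, 0, 0], 0], [[0, 0, 0], [0, 0, 0], 0], [[0, 0, 0], [0, 0, 0], 0], [[0, 0, 0], [0, 0, 0], 0]]}}

```text
clock: 18.6
eef_pos: [0.5317, -0.1167, 0.0622]
tool_rot: [0.078, 0.997, -0.0, 0.001]
ft_force: [-11.8, -8.2, 3.6]
grip_width: 0.0432
grasp_force: 62.4
```

```bash
python3 st.py; python3 look.py fin; python3 st.py
python3 - <<'E'
from h import *
import numpy as np
z=np.load('fin.npz'); C=cloud('scene',z['d2'])*1000
a=np.radians(-7.8); ex=np.array([np.cos(a),np.sin(a),0]); ey=np.array([-ex[1],ex[0],0])
P=(C-[547.9,-138.5,12])@np.c_[ex,ey,[0,0,1]]
V=z['p2'].max(-1); x,y,h=P[...,0],P[...,1],P[...,2]
k=(z['d2']>0)&(V<130)&(x>14)&(x<110)&(y>-10)&(y<45)&(abs(h-25)<8)
Q=P[k]; m=(abs(Q[:,1]-18)<15)
c=np.linalg.lstsq(np.c_[Q[m][:,:2],np.ones(m.sum())],Q[m][:,2],rcond=None)[0]
print(k.sum(),'slopes',np.degrees(c[:2]).round(2),'h mid %.1f'%Q[m][:,2].mean(),'y',np.percentile(Q[:,1],[2,98]).round(1),'xmax %.1f'%Q[:,0].max())
E
```

```text
t 18.60 j [-0.216  0.476 -0.169  0.923  0.    -0.061] p [ 531.7 -116.7   62.2] yaw 171.11 tz [ 2.1e-03 -3.0e-04 -1.0e+00] F [-11.8  -8.2   3.6] T [-1.81  2.11 -0.06] w 0.0432 g 62.4
board frame: pos [-19.   19.4  50.2] F [-10.55  -9.75]
t 18.70 j [-0.216  0.476 -0.169  0.923  0.    -0.061] p [ 531.8 -116.7   62.2] yaw 171.11 tz [ 2.2e-03 -3.0e-04 -1.0e+00] F [-11.8  -8.3   3.5] T [-1.81  2.07 -0.05] w 0.0433 g 62.4
board frame: pos [-19.   19.4  50.2] F [-10.57  -9.8 ]
223 slopes [-0.03 -2.35] h mid 24.9 y [ 0.2 41.1] xmax 107.9
```

Run:
```python
from h import *
z=np.load('fin.npz'); C=cloud('scene',z['d2'])*1000
a=np.radians(-7.8); ex=np.array([np.cos(a),np.sin(a),0]); ey=np.array([-ex[1],ex[0],0])
P=(C-[547.9,-138.5,12])@np.c_[ex,ey,[0,0,1]]
V=z['p2'].max(-1); x,y,h=P[...,0],P[...,1],P[...,2]
for lo,hi in((20,52),(84,106)):
  for b in range(-2,42,6):
    k=(z['d2']>0)&(V<130)&(x>lo)&(x<hi)&(y>b)&(y<b+6)&(h>10)&(h<34)
    print((lo,hi),b+3,k.sum(),np.median(h[k]).round(2) if k.any() else '')
k=(z['d2']>0)&(x>-45)&(x<8)&(h>60)&(h<76)&(y>-4)&(y<42)&(V<130)
print('head top',k.sum(),np.median(h[k]))
```

```text
(20, 52) 1 4 24.43
(20, 52) 7 9 25.29
(20, 52) 13 8 24.9
(20, 52) 19 8 26.94
(20, 52) 25 9 24.76
(20, 52) 31 8 23.62
(20, 52) 37 7 25.41
(20, 52) 43 2 23.52
(84, 106) 1 9 26.37
(84, 106) 7 12 25.25
(84, 106) 13 10 25.27
(84, 106) 19 11 24.83
(84, 106) 25 11 25.3
(84, 106) 31 11 24.77
(84, 106) 37 8 23.5
(84, 106) 43 5 25.96
head top 188 69.31024532362983
```

The rest lies flat within the depth noise, and the forces are steady at about 10.6 N (end) and 9.8 N (side). I'm handing in.

```bash
python3 -c "
from workcell import bot
print(bot.job_done())"
```

```text
the job is handed in; nothing more can be done
None
```

The rest is seated in the corner with its tongue under the batten, and the arm is still holding and pressing it. The wrist reads about 10.6 N towards the end cleat and 9.8 N towards the side cleat; friction takes up to about 3 N of that. It lies flat on the board as far as the depth camera can tell, and I handed the job in at about 19 s.

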